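# Prime the wash pump and shut its splash guard

## Robot

A 6-joint arm with a two-finger parallel gripper is mounted at the origin on the work surface. World frame = base frame: x ahead of the robot, y to its left, z up, the work surface at z = 0. Lengths are in m, angles in rad, forces in N, time in s.
With the tool pointing down it reaches from about 0.275 to 0.875 m from the base axis. Payload 12.5 kg.
Tool frame: the origin (TCP) lies midway between the tips of the shut fingers; the grasp point (between the pads) lies 19 mm behind it; z points along the fingers, y is the line along which they close (so a half turn about z gives the same grasp; the last joint's range is limited). The gripper opens to 85 mm and grips with 20 to 120 N. Pads are 22 mm wide; open, the fingers measure 114 mm over their backs; the gripper's body (76 mm by 85 mm) begins 54 mm behind the grasp point. The pads swing forward as they close: fully open they stand 13 mm farther back than shut.
Start: joints at [-1.258, 0.351, 1.652, -0, 1.139, -0.085], TCP at [0.213, -0.507, 0.231] pointing down, gripper open.
Joint ranges: [-2.75, 2.75], [-0.79, 2.1], [0.01, 2.65], [-1.57, 4.71], [0.07, 3.14], [-2.87, 2.87]. Speed limits (rad/s): [2.22, 2.22, 2.79, 3.14, 3.14, 3.14].

## Interface

Orientations are given as a unit quaternion [x, y, z, w].
In Python, from station import r gives the robot as it stands.
- The arm moves only by the tool play_rows, never from a script. Its argument "commands" is a list of rows, each an object of numbers: "grip": the finger opening in m, from 0 to 0.0854; "tx", "ty", "tz": the shift along the world's x, y, z in m; "ax", "ay", "az": the turn, a rotation vector about the world's x, y, z in degrees. In form: [{"grip": .., "tx": .., "ty": .., "tz": .., "ax": .., "ay": .., "az": ..}, ...]. A call has 1 to 20 rows; each row is the pose to reach, as a shift and turn from the pose commanded when the call began; what a row does not reach only later rows make up. A row lasts 1/8 s, in which the tool goes at most 62.5 mm and 10.7 degrees, less where a joint would pass 70% of its speed; a pose out of reach is approached as far as the arm can. A call with a gripper value outside its range is refused whole. The fingers move at their own pace and stop on an object; "squeeze" is the grip in N (left out, the last holds). Time passes only in rows, so rows that repeat a pose let the fingers close. It gives the time, the measured TCP pose, the force, the opening and the grip force at its end, in the units of the state.
- r.read_state(): the state, without advancing time (a new reading comes with each control period).
- r.snapshot(name): name is "side" or "top"; returns (picture, depth): 384x512x3 uint8, blue, green, red; 384x512 float32, m along the optical axis (not along the pixel's ray), 0 where there is no reading.
- r.camera_model(name): a dict with "fov_y" (degrees; the focal length in pixels is half the picture's height over the tangent of half this angle, whatever the lens; pixels are square), "cx", "cy" (the principal point, pixels), "xyz" and "rotation" of the camera in the world. Camera axes: x right, y down, z forward; pixel columns grow to the right and rows downward; lengths in m; the calibration is good to about 2 mm. A picture is of the moment at which its call begins. camera_model takes no time and is no camera call.
- r.job_done(): hands the job in; it is judged then, once.
Trained networks look in the newest picture that a camera, given by its name, has taken for a name from the list of things; names that differ only in an ending like _2 or _b are one class to them, and where a whole thing is asked for, a point or a joint stands for the part that bears it (a point fixed in the world has none). Each returns a list of dicts, best first, with "conf" (0 to 1); they miss things now and then, are a little off and sometimes report something else, mostly with a low value. They report only what shows in the picture. A call takes as long as a camera call.
- r.find_in(camera, target): "xyz" ([x, y, z] in m, in world coordinates, good to about 4 mm: the middle of the surface that is visible of it).
- r.trace(camera, target): "pixels" (384x512 bool, what is visible of it).
- r.mark_of(camera, target): "xyz" ([x, y, z] in m, in world coordinates, good to about 4 mm: a listed point, or the origin of a listed thing).
The state is a dict: "time_s": time; "joints": joint angles; "joint_velocities": joint speeds; "joint_efforts": joint torques, N m; "tool_pos": TCP position; "orientation": TCP orientation; "force": force on the tool from outside, world axes, zero at the start; "ft_torque": the same for the moment, N m; "finger_gap": finger opening in m; "gripper_force": force on a finger pad.
Only numpy, scipy, OpenCV 4.12 (cv2) and the standard library are available. Lean on these libraries where they do the work, as an engineer would, in place of code of your own. Each camera call takes 0.05 s, during which the arm holds its last target. There are 200 camera calls.

## Task

Prime the analyser's wash pump: push the slanted pump's blue plunger head down until you feel it firmly against its stop, without forcing it, hold it there for a second, and let it rise all the way back up. Then push the splash guard's door shut until it clicks past its catch and sits fully closed. Leave the tube rack, the bottle and the tip box where they stand.

Things in the scene. Friction and masses are not known exactly. Their poses are not given: they have to be found in the camera images.
- pump_station: white base plate 250 x 222 x 15 mm, fixed to the bench, ringed by a smoked splash guard, open on top, 125 mm high: 6 mm walls at x = +117, x = -117, y = +100 mm and a hinged door on the -y side. Inside, a white pump barrel leans 20 degrees towards the station's -x: its axis is (-0.342, 0, 0.940) in this frame. Origin: centre of the underside, z up
- plunger: blue round head, 46 mm across, 14 mm thick, on a 16 mm steel stem sliding into the barrel. Origin: centre of its flat upper face; at rest (-18, 0, 172) mm in the station's frame. Body axes are parallel to the station's, but the face is square to the slanted pump axis and it moves along (0.342, 0, -0.940) when pressed. Its spring pushes back with 3 N at the top, up to 8 N lower down
- pump_collar (a point): centre of the metal collar (62 mm across) at the barrel's mouth, on the pump axis, 50 mm below the resting head's face. The plunger's stop is hidden in the barrel and met after 11 to 29 mm of travel, differently each time. It has a rubber buffer: about 3 N per mm more for 5 mm, then hard. 5 to 12 N over the spring seats the plunger; over 30 N is forcing it
- guard_door (a joint): 0 = shut, grows as the door swings outward (counter-clockwise from above) to 1.5 rad. Smoked panel in a black frame, 8 mm thick, 213 mm from hinge to free edge, 18 to 124 mm above the bench; stays where it is left. In the last 0.09 rad a sprung brass roller at the free edge resists (5 to 10 N), then below about 0.04 rad snaps the door home
- door_pad (a point): centre of the orange push pad (45 mm wide, 70 mm high) on the door's outer face, 165 mm from the hinge, 90 mm above the bench, near the free edge. Its axes turn with the door: -y points out of the door's outer face, -x along the door to its free edge; with the door shut they are the station's axes
- door_hinge (a point): point on the door's hinge axis, 90 mm above the bench, at (115, -100) mm in the station's frame
- tube_rack: white rack 200 x 62 mm with two rows of capped sample tubes, 100 mm high, loose, on the station's +y side. Origin: centre of the underside
- reagent_bottle: white bottle with a red cap, 60 mm across, 130 mm high, loose, on the door's side of the station. Origin: centre of the underside
- tip_box: blue box with a clear lid, 82 x 122 mm, 60 mm high, loose, behind the station. Origin: centre of the underside

How it is judged:
By the outcome, as a careful person would: the job done as asked, in the order asked, and still so for the second after the job is handed in, with the robot touching nothing.
It also fails if it takes over 51 s, if anything falls off the work surface, if the arm or the gripper's body presses on something with over 40 N, if the wrist force passes 120 N, or if a joint passes its speed limit or range.

## Working session

There is one attempt and no reset: what is moved stays moved. The work goes in short steps, Python scripts to look and compute and a tool call to move; the robot and the scene stay as the last step left them, time stands still between calls to the robot, and variables do not carry over. Pictures are saved under pics/ and viewed, at most 10 in all, crops included, and the job is handed in when it is done.

Besides the shell and the picture viewer there is one more tool, called after "Emit:" as name(argument=value, ...), one argument or row to a line, values as JSON. play_rows: Moves the arm, as the interface text tells. Its arguments: {"type":"object","properties":{"commands":{"type":"array"},"squeeze":{"type":"number"}},"required":["commands"]}

```bash
mkdir -p pics
python3 - <<'E'
from station import r
import cv2,numpy as np
s=r.read_state();print(s)
ims=[]
for c in("side","top"):
    p,d=r.snapshot(c);ims.append(p);m=r.camera_model(c);print(c,m)
    for t in("pump_station","plunger","pump_collar","door_pad","door_hinge","tube_rack","reagent_bottle","tip_box"):
        print(t,[(np.round(k["xyz"],4).tolist(),round(k["conf"],2)) for k in r.mark_of(c,t)[:2]])
    cv2.imwrite(f"pics/{c}0.png",p)
E
```

```text
{'time_s': 0.0, 'joints': array([-1.25765819e+00,  3.51265562e-01,  1.65246127e+00,  6.22725151e-06,
        1.13912305e+00, -8.45748772e-02]), 'joint_velocities': array([-0.00176045,  0.00053689, -0.00041758,  0.00225474, -0.00086339,
        0.0004031 ]), 'joint_efforts': array([ 4.52394670e-03, -5.06069291e+01, -2.91402447e+01,  2.28190111e-04,
        4.43458426e-03,  7.86475653e-06]), 'tool_pos': array([ 0.21294879, -0.50671681,  0.23072824]), 'orientation': array([ 9.80293178e-01,  1.97547184e-01, -6.88743312e-05, -6.24838633e-04]), 'force': array([ 0.28686048, -0.01535459,  0.07610976]), 'ft_torque': array([ 0.04325469, -0.04335322,  0.01980271]), 'gripper_force': 0.0, 'finger_gap': 0.0852904347831156}
side {'fov_y': 56.984060961225715, 'cx': 257.2419144540412, 'cy': 197.03474681937212, 'xyz': array([0.29231544, 0.54484823, 0.69513901]), 'rotation': array([-0.23983573,  0.88591574, -0.38285013,  0.10515653])}
pump_station [([0.5792, 0.1049, 0.0011], 0.95)]
plunger [([0.5621, 0.1064, 0.1703], 0.85)]
pump_collar [([0.5767, 0.1018, 0.1244], 0.73)]
door_pad [([0.5469, -0.1267, 0.0938], 0.98)]
door_hinge [([0.6745, -0.02, 0.0909], 0.57)]
tube_rack [([0.6065, 0.2827, 0.0009], 0.64)]
reagent_bottle [([0.4092, -0.2939, 0.0003], 0.63)]
tip_box [([0.7598, 0.064, -0.0008], 0.71), ([0.675, -0.0232, 0.0894], 0.36)]
top {'fov_y': 49.41246797951352, 'cx': 263.3641355139667, 'cy': 192.81965583227293, 'xyz': array([0.52986729, 0.01042423, 1.33609795]), 'rotation': array([ 0.71062693, -0.70281961,  0.0218514 , -0.02400996])}
pump_station [([0.5821, 0.1012, -0.0021], 0.88)]
plunger []
pump_collar [([0.5778, 0.1014, 0.1266], 0.66)]
door_pad [([0.543, -0.1224, 0.0894], 0.72)]
door_hinge [([0.6738, -0.0171, 0.0927], 0.59)]
tube_rack [([0.6053, 0.2808, 0.0011], 0.73)]
reagent_bottle [([0.4147, -0.2912, 0.0003], 0.87)]
tip_box [([0.7642, 0.069, 0.0001], 0.59)]
```

View pics/side0.png

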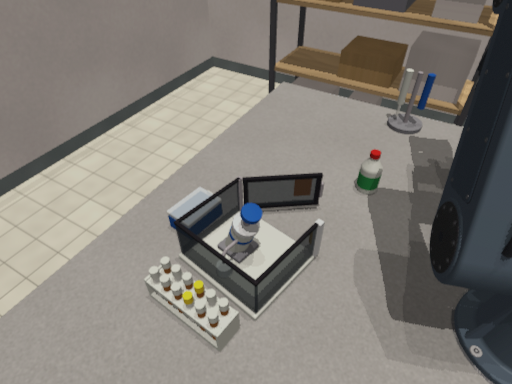

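View pics/top0.png

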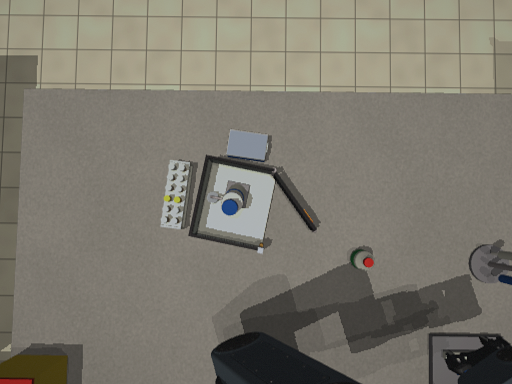

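```bash
cat > h.py <<'E'
from station import r
import numpy as np
from scipy.spatial.transform import Rotation as R
def cloud(c):
    p,d=r.snapshot(c);m=r.camera_model(c);f=192/np.tan(np.radians(m["fov_y"]/2))
    v,u=np.mgrid[:384,:512]
    P=np.stack([(u-m["cx"])/f*d,(v-m["cy"])/f*d,d],-1)
    q=np.array(m["rotation"]);rot=R.from_quat(q) if q.size==4 else R.from_matrix(q)
    return p,d,rot.apply(P.reshape(-1,3)).reshape(384,512,3)+m["xyz"]
E
python3 - <<'E'
from h import *
for c in("side","top"):
    p,d,W=cloud(c)
    for t in("plunger","door_pad","guard_door"):
        for k in r.trace(c,t)[:1]:
            px=k["pixels"]&(d>0);Q=W[px]
            v,u=np.nonzero(px)
            print(c,t,round(k["conf"],2),px.sum(),(u.min(),u.max(),v.min(),v.max()),np.median(Q,0).round(4))
            if t=="plunger":
                b=p[px].astype(int); Q=Q[(b[:,0]>b[:,2]+40)]
            if t!="guard_door":
                lo,hi=np.percentile(Q,[3,97],axis=0);print(lo.round(3),hi.round(3))
            for _ in range(3):
                cc=Q.mean(0);n=np.linalg.svd(Q-cc,full_matrices=False)[2][2];Q=Q[abs((Q-cc)@n)<.004]
            print("plane",cc.round(4),n.round(3),len(Q))
E
```

```text
side plunger 0.59 396 (np.int64(240), np.int64(262), np.int64(203), np.int64(226)) [0.5634 0.1125 0.1691]
[0.545 0.09  0.162] [0.581 0.13  0.177]
plane [0.5616 0.1123 0.17  ] [-0.276  0.007  0.961] 154
side door_pad 0.91 2437 (np.int64(242), np.int64(323), np.int64(173), np.int64(208)) [ 0.5807 -0.0778  0.0777]
[ 0.502 -0.132  0.021] [ 0.661 -0.019  0.123]
plane [ 0.5813 -0.0764  0.0809] [-0.58   0.814 -0.025] 1586
side guard_door 0.81 2436 (np.int64(242), np.int64(323), np.int64(173), np.int64(208)) [ 0.5802 -0.0781  0.0784]
plane [ 0.5807 -0.0769  0.0807] [-0.582  0.813 -0.014] 1898
top plunger 0.67 194 (np.int64(223), np.int64(237), np.int64(199), np.int64(214)) [0.5648 0.1071 0.1734]
[0.547 0.09  0.165] [0.584 0.126 0.182]
plane [0.5649 0.108  0.1735] [ 0.349 -0.088 -0.933] 172
top door_pad 0.55 482 (np.int64(274), np.int64(316), np.int64(172), np.int64(231)) [ 0.5828 -0.0801  0.1208]
[ 0.505 -0.133  0.   ] [ 0.661 -0.022  0.129]
plane [ 0.5824 -0.078   0.0886] [-0.582  0.812  0.036] 367
top guard_door 0.95 398 (np.int64(275), np.int64(316), np.int64(173), np.int64(231)) [ 0.5817 -0.0784  0.1229]
plane [ 0.583  -0.0777  0.0985] [ 0.582 -0.812 -0.04 ] 330
```

The top view shows the plunger head at about (231,207) and the open door running from the hinge at (276,170) to its free edge at (315,228). The bottle at (363,260) is well clear. The side view agrees.

Hinge and station marks give a station yaw of about -11.6°, with the hinge 0.153 m from the origin (0.1524 expected). The plunger should then sit at (0.563, 0.107, 0.171), which matches the measurements. The door is open about 0.83 rad.

I'll move above the head with the fingers shut and the tool tilted along the pump axis.

Emit:
play_rows(
  commands=[
    {"grip":0,"tx":0.02,"ty":0.04,"tz":0.05},
    {"grip":0,"tx":0.05,"ty":0.09,"tz":0.08,"ax":-1,"ay":-5},
    {"grip":0,"tx":0.08,"ty":0.14,"tz":0.08,"ax":-2,"ay":-10},
    {"grip":0,"tx":0.11,"ty":0.19,"tz":0.08,"ax":-3,"ay":-15},
    {"grip":0,"tx":0.14,"ty":0.24,"tz":0.08,"ax":-4,"ay":-19.6},
    {"grip":0,"tx":0.17,"ty":0.29,"tz":0.08,"ax":-4,"ay":-19.6},
    {"grip":0,"tx":0.2,"ty":0.34,"tz":0.08,"ax":-4,"ay":-19.6},
    {"grip":0,"tx":0.23,"ty":0.4,"tz":0.08,"ax":-4,"ay":-19.6},
    {"grip":0,"tx":0.26,"ty":0.45,"tz":0.08,"ax":-4,"ay":-19.6},
    {"grip":0,"tx":0.29,"ty":0.5,"tz":0.08,"ax":-4,"ay":-19.6},
    {"grip":0,"tx":0.31,"ty":0.55,"tz":0.08,"ax":-4,"ay":-19.6},
    {"grip":0,"tx":0.325,"ty":0.59,"tz":0.06,"ax":-4,"ay":-19.6},
    {"grip":0,"tx":0.335,"ty":0.615,"tz":0.03,"ax":-4,"ay":-19.6},
    {"grip":0,"tx":0.34,"ty":0.616,"tz":-0.01,"ax":-4,"ay":-19.6},
    {"grip":0,"tx":0.34,"ty":0.616,"tz":-0.032,"ax":-4,"ay":-19.6},
    {"grip":0,"tx":0.34,"ty":0.616,"tz":-0.032,"ax":-4,"ay":-19.6},
    {"grip":0,"tx":0.34,"ty":0.616,"tz":-0.032,"ax":-4,"ay":-19.6},
    {"grip":0,"tx":0.34,"ty":0.616,"tz":-0.032,"ax":-4,"ay":-19.6},
  ],
)

```text
invalid input
```

Run:
```python
from h import *
import cv2
s=r.read_state();print(s["time_s"],s["tool_pos"],s["force"],R.from_quat(s["orientation"]).as_matrix()[:,2],s["joints"].round(2),s["finger_gap"])
p,_=r.snapshot("side");q,_=r.snapshot("top")
a=cv2.resize(p[150:290,180:340],None,fx=2.5,fy=2.5);b=cv2.resize(q[140:280,180:340],None,fx=2.5,fy=2.5)
cv2.imwrite("pics/s1.png",np.hstack([a,b]))
```

```text
1.3 [ 0.21304971 -0.50705671  0.23129397] [-0.13151845  0.866974    0.59819388] [-2.90297293e-05 -1.64516253e-05 -9.99999999e-01] [-1.26  0.35  1.65 -0.    1.14 -0.08] 0.08537551963605056
```

View pics/s1.png

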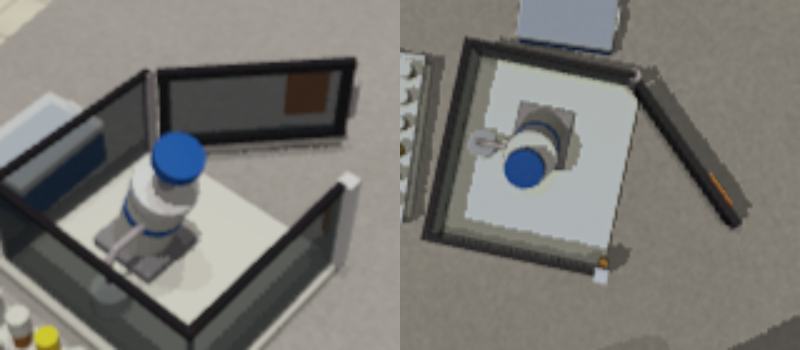

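The picture is the same scene enlarged, with the blue head at about (178,157) in the left half, because the arm didn't move. The call was refused, probably because every row needs all seven keys, so I'll resend it with them.

Emit:
play_rows(
  commands=[
    {"grip":0,"tx":0.02,"ty":0.04,"tz":0.05,"ax":0,"ay":0,"az":0},
    {"grip":0,"tx":0.05,"ty":0.09,"tz":0.08,"ax":-1,"ay":-5,"az":0},
    {"grip":0,"tx":0.08,"ty":0.14,"tz":0.08,"ax":-2,"ay":-10,"az":0},
    {"grip":0,"tx":0.11,"ty":0.19,"tz":0.08,"ax":-3,"ay":-15,"az":0},
    {"grip":0,"tx":0.14,"ty":0.24,"tz":0.08,"ax":-4,"ay":-19.6,"az":0},
    {"grip":0,"tx":0.17,"ty":0.29,"tz":0.08,"ax":-4,"ay":-19.6,"az":0},
    {"grip":0,"tx":0.2,"ty":0.34,"tz":0.08,"ax":-4,"ay":-19.6,"az":0},
    {"grip":0,"tx":0.23,"ty":0.4,"tz":0.08,"ax":-4,"ay":-19.6,"az":0},
    {"grip":0,"tx":0.26,"ty":0.45,"tz":0.08,"ax":-4,"ay":-19.6,"az":0},
    {"grip":0,"tx":0.29,"ty":0.5,"tz":0.08,"ax":-4,"ay":-19.6,"az":0},
    {"grip":0,"tx":0.31,"ty":0.55,"tz":0.08,"ax":-4,"ay":-19.6,"az":0},
    {"grip":0,"tx":0.325,"ty":0.59,"tz":0.06,"ax":-4,"ay":-19.6,"az":0},
    {"grip":0,"tx":0.335,"ty":0.615,"tz":0.03,"ax":-4,"ay":-19.6,"az":0},
    {"grip":0,"tx":0.34,"ty":0.616,"tz":-0.01,"ax":-4,"ay":-19.6,"az":0},
    {"grip":0,"tx":0.34,"ty":0.616,"tz":-0.032,"ax":-4,"ay":-19.6,"az":0},
    {"grip":0,"tx":0.34,"ty":0.616,"tz":-0.032,"ax":-4,"ay":-19.6,"az":0},
    {"grip":0,"tx":0.34,"ty":0.616,"tz":-0.032,"ax":-4,"ay":-19.6,"az":0},
    {"grip":0,"tx":0.34,"ty":0.616,"tz":-0.032,"ax":-4,"ay":-19.6,"az":0},
  ],
)

```text
time_s: 3.65
tool_pos: [0.5536, 0.109, 0.2006]
orientation: [0.965, 0.194, 0.161, 0.068]
force: [0.2, -0.4, 0.1]
finger_gap: -0.0002
gripper_force: 0.0
```

Run:
```python
from h import *
import cv2
s=r.read_state();print(s["time_s"],s["tool_pos"],s["force"],R.from_quat(s["orientation"]).as_matrix()[:,2],s["joints"].round(2),s["finger_gap"])
p,_=r.snapshot("side");q,_=r.snapshot("top")
a=cv2.resize(p[150:290,180:340],None,fx=2.5,fy=2.5);b=cv2.resize(q[140:280,180:340],None,fx=2.5,fy=2.5)
cv2.imwrite("pics/s2.png",np.hstack([a,b]))
```

```text
3.65 [0.5535976  0.10896371 0.20060981] [ 0.16126058 -0.37081204  0.10790472] [ 0.33706365 -0.06814882 -0.93901216] [ 0.17  0.29  1.87 -0.2   0.66  1.48] -0.00015441089935452443
```

View pics/s2.png

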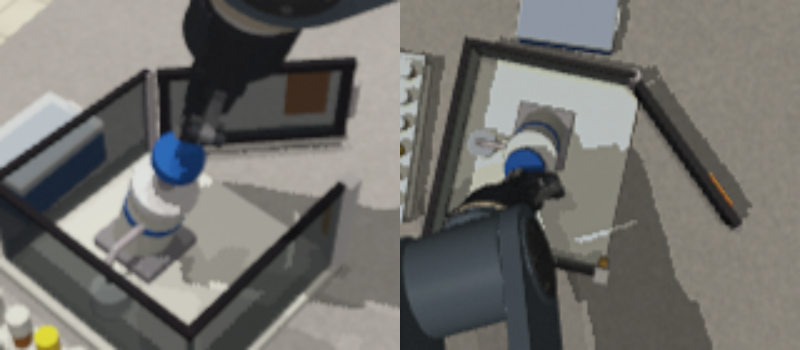

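Left half: the shut fingertips are just above the blue head, at about (205,135). I'll advance 36 mm along the axis, which should press the head in about 6 mm.

Emit:
play_rows(
  commands=[
    {"grip":0,"tx":0.0034,"ty":-0.0007,"tz":-0.0094,"ax":0,"ay":0,"az":0},
    {"grip":0,"tx":0.0067,"ty":-0.0014,"tz":-0.0188,"ax":0,"ay":0,"az":0},
    {"grip":0,"tx":0.0084,"ty":-0.0017,"tz":-0.0235,"ax":0,"ay":0,"az":0},
    {"grip":0,"tx":0.0094,"ty":-0.0019,"tz":-0.0263,"ax":0,"ay":0,"az":0},
    {"grip":0,"tx":0.0104,"ty":-0.0021,"tz":-0.0291,"ax":0,"ay":0,"az":0},
    {"grip":0,"tx":0.0114,"ty":-0.0023,"tz":-0.0319,"ax":0,"ay":0,"az":0},
    {"grip":0,"tx":0.0121,"ty":-0.0025,"tz":-0.0338,"ax":0,"ay":0,"az":0},
    {"grip":0,"tx":0.0121,"ty":-0.0025,"tz":-0.0338,"ax":0,"ay":0,"az":0},
  ],
)

```text
time_s: 4.75
tool_pos: [0.5651, 0.1065, 0.1654]
orientation: [0.965, 0.195, 0.16, 0.068]
force: [-3.7, 0.9, 3.4]
finger_gap: -0.0001
gripper_force: 1.8
```

Emit:
play_rows(
  commands=[
    {"grip":0,"tx":0.0007,"ty":-0.0001,"tz":-0.0019,"ax":0,"ay":0,"az":0},
    {"grip":0,"tx":0.0013,"ty":-0.0003,"tz":-0.0038,"ax":0,"ay":0,"az":0},
    {"grip":0,"tx":0.0013,"ty":-0.0003,"tz":-0.0038,"ax":0,"ay":0,"az":0},
  ],
)

```text
time_s: 5.12
tool_pos: [0.5666, 0.1062, 0.1616]
orientation: [0.965, 0.195, 0.16, 0.068]
force: [-3.7, 0.6, 2.2]
finger_gap: 0.0001
gripper_force: 2.1
```

Emit:
play_rows(
  commands=[
    {"grip":0,"tx":0.0007,"ty":-0.0001,"tz":-0.0019,"ax":0,"ay":0,"az":0},
    {"grip":0,"tx":0.0007,"ty":-0.0001,"tz":-0.0019,"ax":0,"ay":0,"az":0},
  ],
)

```text
time_s: 5.38
tool_pos: [0.5673, 0.1061, 0.1597]
orientation: [0.965, 0.195, 0.16, 0.068]
force: [-4.0, 1.2, 2.9]
finger_gap: 0.0001
gripper_force: 2.3
```

Emit:
play_rows(
  commands=[
    {"grip":0,"tx":0.0007,"ty":-0.0001,"tz":-0.0019,"ax":0,"ay":0,"az":0},
    {"grip":0,"tx":0.0007,"ty":-0.0001,"tz":-0.0019,"ax":0,"ay":0,"az":0},
  ],
)

```text
time_s: 5.62
tool_pos: [0.568, 0.106, 0.1578]
orientation: [0.965, 0.195, 0.16, 0.068]
force: [-3.0, 0.9, 4.1]
finger_gap: -0.0001
gripper_force: 2.4
```

Run:
```python
from h import *
import cv2
p,_=r.snapshot("side");q,_=r.snapshot("top")
a=cv2.resize(p[170:270,200:300],None,fx=4,fy=4,interpolation=2);b=cv2.resize(q[150:250,190:290],None,fx=4,fy=4,interpolation=2)
cv2.imwrite("pics/s3.png",np.hstack([a,b]))
```

```text
(no output)
```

View pics/s3.png

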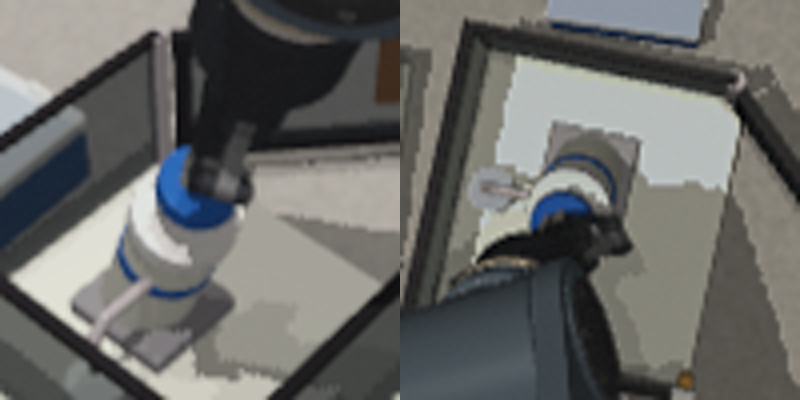

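Left half: the fingertips, at about (220,190), are on the head slightly off centre, and the head has gone down with them. I'll carry on in 2 mm steps.

Emit:
play_rows(
  commands=[
    {"grip":0,"tx":0.0007,"ty":-0.0001,"tz":-0.0019,"ax":0,"ay":0,"az":0},
    {"grip":0,"tx":0.0007,"ty":-0.0001,"tz":-0.0019,"ax":0,"ay":0,"az":0},
  ],
)

```text
time_s: 5.98
tool_pos: [0.5687, 0.1058, 0.1559]
orientation: [0.965, 0.195, 0.16, 0.068]
force: [-2.5, 0.4, 4.2]
finger_gap: -0.0001
gripper_force: 2.6
```

Emit:
play_rows(
  commands=[
    {"grip":0,"tx":0.0007,"ty":-0.0001,"tz":-0.0019,"ax":0,"ay":0,"az":0},
    {"grip":0,"tx":0.0007,"ty":-0.0001,"tz":-0.0019,"ax":0,"ay":0,"az":0},
  ],
)

```text
time_s: 6.22
tool_pos: [0.5693, 0.1057, 0.154]
orientation: [0.965, 0.195, 0.16, 0.068]
force: [-3.4, 0.5, 4.4]
finger_gap: 0.0003
gripper_force: 2.7
```

Emit:
play_rows(
  commands=[
    {"grip":0,"tx":0.0007,"ty":-0.0001,"tz":-0.0019,"ax":0,"ay":0,"az":0},
    {"grip":0,"tx":0.0007,"ty":-0.0001,"tz":-0.0019,"ax":0,"ay":0,"az":0},
  ],
)

```text
time_s: 6.48
tool_pos: [0.5699, 0.1056, 0.1523]
orientation: [0.965, 0.195, 0.16, 0.068]
force: [-6.1, -0.8, 8.2]
finger_gap: -0.0002
gripper_force: 5.0
```

The axial force jumped from about 5 to 10 N, so this is the buffer. I'll go another 1.5 mm.

Emit:
play_rows(
  commands=[
    {"grip":0,"tx":0.0005,"ty":-0.0001,"tz":-0.0014,"ax":0,"ay":0,"az":0},
    {"grip":0,"tx":0.0005,"ty":-0.0001,"tz":-0.0014,"ax":0,"ay":0,"az":0},
  ],
)

```text
time_s: 6.72
tool_pos: [0.5704, 0.1055, 0.1511]
orientation: [0.965, 0.195, 0.16, 0.068]
force: [-9.6, -0.7, 11.8]
finger_gap: -0.0002
gripper_force: 6.8
```

About 14 N axial, roughly 8.5 N over the spring, so the plunger is seated. I'll hold it 1.4 s and then retract along the axis.

Emit:
play_rows(
  commands=[
    {"grip":0,"tx":0,"ty":0,"tz":0,"ax":0,"ay":0,"az":0},
    {"grip":0,"tx":0,"ty":0,"tz":0,"ax":0,"ay":0,"az":0},
    {"grip":0,"tx":0,"ty":0,"tz":0,"ax":0,"ay":0,"az":0},
    {"grip":0,"tx":0,"ty":0,"tz":0,"ax":0,"ay":0,"az":0},
    {"grip":0,"tx":0,"ty":0,"tz":0,"ax":0,"ay":0,"az":0},
    {"grip":0,"tx":0,"ty":0,"tz":0,"ax":0,"ay":0,"az":0},
    {"grip":0,"tx":0,"ty":0,"tz":0,"ax":0,"ay":0,"az":0},
    {"grip":0,"tx":0,"ty":0,"tz":0,"ax":0,"ay":0,"az":0},
    {"grip":0,"tx":0,"ty":0,"tz":0,"ax":0,"ay":0,"az":0},
    {"grip":0,"tx":0,"ty":0,"tz":0,"ax":0,"ay":0,"az":0},
    {"grip":0,"tx":0,"ty":0,"tz":0,"ax":0,"ay":0,"az":0},
  ],
)

```text
time_s: 8.1
tool_pos: [0.5704, 0.1055, 0.1512]
orientation: [0.965, 0.195, 0.16, 0.068]
force: [-8.8, -0.3, 11.4]
finger_gap: -0.0
gripper_force: 6.7
```

Emit:
play_rows(
  commands=[
    {"grip":0,"tx":-0.0034,"ty":0.0007,"tz":0.0094,"ax":0,"ay":0,"az":0},
    {"grip":0,"tx":-0.0067,"ty":0.0014,"tz":0.0188,"ax":0,"ay":0,"az":0},
    {"grip":0,"tx":-0.0101,"ty":0.0021,"tz":0.0282,"ax":0,"ay":0,"az":0},
    {"grip":0,"tx":-0.0168,"ty":0.0034,"tz":0.047,"ax":0,"ay":0,"az":0},
    {"grip":0,"tx":-0.025,"ty":0,"tz":0.08,"ax":0,"ay":0,"az":0},
    {"grip":0,"tx":-0.03,"ty":-0.04,"tz":0.11,"ax":0,"ay":0,"az":0},
    {"grip":0,"tx":-0.03,"ty":-0.09,"tz":0.13,"ax":0,"ay":0,"az":0},
    {"grip":0,"tx":-0.03,"ty":-0.09,"tz":0.13,"ax":0,"ay":0,"az":0},
  ],
)

```text
time_s: 9.1
tool_pos: [0.541, 0.0132, 0.2828]
orientation: [0.965, 0.193, 0.162, 0.068]
force: [0.3, 0.9, -0.2]
finger_gap: 0.0001
gripper_force: 0.0
```

Run:
```python
from h import *
import cv2
s=r.read_state();print(s["time_s"],s["tool_pos"],s["force"])
for c in("side","top"):
    p,d,W=cloud(c)
    for t in("plunger","door_pad","door_hinge","pump_station"):
        print(c,t,[(np.round(k["xyz"],4).tolist(),round(k["conf"],2)) for k in r.mark_of(c,t)[:1]])
    # orange pad pixels
    b=p.astype(int);m=(b[...,2]>b[...,0]*1.8)&(b[...,2]>70)&(d>0)&(W[...,2]>.04)&(W[...,2]<.13)&(abs(W[...,0]-.545)<.06)&(abs(W[...,1]+.125)<.06)
    print("orange",m.sum(),np.median(W[m],0).round(4),np.percentile(W[m],[5,95],axis=0).round(3))
    t=(W[...,2]>.112)&(W[...,2]<.130)&(d>0)&(abs(W[...,0]-.585)<.1)&(abs(W[...,1]+.075)<.07)
    Q=W[t][:,:2].astype(np.float32)
    if len(Q)>20: l=cv2.fitLine(Q,cv2.DIST_HUBER,0,.01,.01).ravel();print("top edge",l.round(4),len(Q))
    if c=="side": cv2.imwrite("pics/s4.png",cv2.resize(p[150:310,150:350],None,fx=3,fy=3))
```

```text
9.1 [0.5410074  0.0132149  0.28282494] [ 0.31346851  0.92788423 -0.2304811 ]
side plunger [([0.5627, 0.1057, 0.1721], 0.7)]
side door_pad [([0.544, -0.1257, 0.0921], 0.62)]
side door_hinge [([0.673, -0.0223, 0.0896], 0.83)]
side pump_station [([0.5796, 0.1036, 0.0014], 0.81)]
  return _methods._mean(a, axis=axis, dtype=dtype,
  ret = um.true_divide(
Traceback (most recent call last):
IndexError: index -1 is out of bounds for axis 0 with size 0
```

The plunger is back at its rest height (0.172). I'll move above the outer side of the door with the tool upright.

Emit:
play_rows(
  commands=[
    {"grip":0,"tx":0.01,"ty":-0.05,"tz":0.0,"ax":1.5,"ay":7,"az":0},
    {"grip":0,"tx":0.02,"ty":-0.1,"tz":0.0,"ax":3,"ay":14,"az":0},
    {"grip":0,"tx":0.03,"ty":-0.15,"tz":0.0,"ax":4,"ay":19.6,"az":0},
    {"grip":0,"tx":0.03,"ty":-0.175,"tz":0.0,"ax":4,"ay":19.6,"az":0},
    {"grip":0,"tx":0.03,"ty":-0.175,"tz":0.0,"ax":4,"ay":19.6,"az":0},
    {"grip":0,"tx":0.03,"ty":-0.175,"tz":0.0,"ax":4,"ay":19.6,"az":0},
  ],
)

```text
time_s: 10.1
tool_pos: [0.5705, -0.1581, 0.2804]
orientation: [0.98, 0.198, -0.0, -0.0]
force: [0.4, -0.1, 0.9]
finger_gap: -0.0004
gripper_force: 0.0
```

Run:
```python
from h import *
s=r.read_state();print(s["time_s"],s["tool_pos"],s["force"],R.from_quat(s["orientation"]).as_matrix().round(3),s["joints"].round(2))
u=np.array([-.804,-.595]);h=np.array([.674,-.020]);yaw=-11.6
# TCP path: contact offset g outward of pad mid-plane distance o, at 165mm
t0=s["tool_pos"][:2]
g=.006+.0145
for th in (48.1,40,32,24,16,10,6,3,1,0,-1):
    a=np.radians(180+yaw+th);u=np.array([np.cos(a),np.sin(a)]);n=np.array([-u[1],u[0]])
    print(th,(h+.165*u+g*n).round(4),(h+.165*u+(g+.045)*n).round(4))
```

```text
10.1 [ 0.57048121 -0.15812842  0.28042175] [ 0.37615705 -0.07077196  0.94341815] [[ 0.922  0.388 -0.001]
 [ 0.388 -0.922  0.   ]
 [-0.    -0.001 -1.   ]] [-0.35  0.38  1.48  0.    1.28  0.82]
48.1 [ 0.5536 -0.1346] [ 0.5803 -0.1708]
40 [ 0.5386 -0.1165] [ 0.56   -0.1561]
32 [ 0.5265 -0.0967] [ 0.5422 -0.1389]
24 [ 0.5173 -0.0755] [ 0.5269 -0.1194]
16 [ 0.5111 -0.0531] [ 0.5145 -0.098 ]
10 [ 0.5085 -0.0359] [ 0.5072 -0.0809]
6 [ 0.5078 -0.0243] [ 0.5034 -0.0691]
3 [ 0.5078 -0.0156] [ 0.5011 -0.0601]
1 [ 0.508  -0.0098] [ 0.4998 -0.054 ]
0 [ 0.5082 -0.0069] [ 0.4992 -0.051 ]
-1 [ 0.5085 -0.004 ] [ 0.4987 -0.0479]
```

Emit:
play_rows(
  commands=[
    {"grip":0,"tx":0.01,"ty":-0.013,"tz":-0.05,"ax":0,"ay":0,"az":6},
    {"grip":0,"tx":0.01,"ty":-0.013,"tz":-0.1,"ax":0,"ay":0,"az":13},
    {"grip":0,"tx":0.01,"ty":-0.013,"tz":-0.14,"ax":0,"ay":0,"az":13},
    {"grip":0,"tx":0.01,"ty":-0.013,"tz":-0.17,"ax":0,"ay":0,"az":13},
    {"grip":0,"tx":0.01,"ty":-0.013,"tz":-0.19,"ax":0,"ay":0,"az":13},
    {"grip":0,"tx":0.01,"ty":-0.013,"tz":-0.202,"ax":0,"ay":0,"az":13},
    {"grip":0,"tx":0.01,"ty":-0.013,"tz":-0.202,"ax":0,"ay":0,"az":13},
    {"grip":0,"tx":0.01,"ty":-0.013,"tz":-0.202,"ax":0,"ay":0,"az":13},
  ],
)

```text
time_s: 11.1
tool_pos: [0.581, -0.1723, 0.0797]
orientation: [0.952, 0.307, 0.001, 0.0]
force: [-0.3, 0.5, 0.5]
finger_gap: -0.0002
gripper_force: 0.0
```

Run:
```python
from h import *
import cv2
q,_=r.snapshot("top");p,_=r.snapshot("side")
a=cv2.resize(p[150:250,230:330],None,fx=4,fy=4,interpolation=2);b=cv2.resize(q[150:250,240:340],None,fx=4,fy=4,interpolation=2)
cv2.imwrite("pics/s5.png",np.hstack([a,b]))
```

```text
(no output)
```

View pics/s5.png

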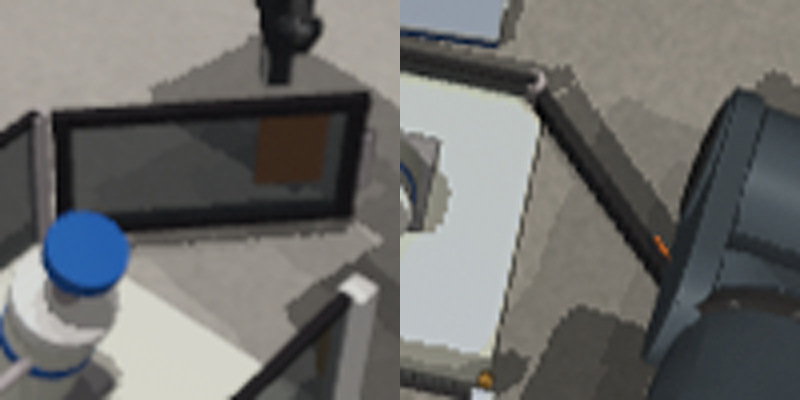

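Left half: the fingertips at (280,80) are behind the door, in line with the orange pad at (290,150). I'll push along the hinge arc to about 10°.

Emit:
play_rows(
  commands=[
    {"grip":0,"tx":-0.01,"ty":0.013,"tz":0,"ax":0,"ay":0,"az":0},
    {"grip":0,"tx":-0.018,"ty":0.024,"tz":0,"ax":0,"ay":0,"az":0},
    {"grip":0,"tx":-0.023,"ty":0.031,"tz":0,"ax":0,"ay":0,"az":0},
    {"grip":0,"tx":-0.027,"ty":0.0365,"tz":0,"ax":0,"ay":0,"az":0},
    {"grip":0,"tx":-0.032,"ty":0.0425,"tz":0,"ax":0,"ay":0,"az":-3},
    {"grip":0,"tx":-0.037,"ty":0.0485,"tz":0,"ax":0,"ay":0,"az":-5},
    {"grip":0,"tx":-0.042,"ty":0.0545,"tz":0,"ax":0,"ay":0,"az":-8},
    {"grip":0,"tx":-0.046,"ty":0.061,"tz":0,"ax":0,"ay":0,"az":-11},
    {"grip":0,"tx":-0.05,"ty":0.068,"tz":0,"ax":0,"ay":0,"az":-13},
    {"grip":0,"tx":-0.054,"ty":0.0745,"tz":0,"ax":0,"ay":0,"az":-16},
    {"grip":0,"tx":-0.057,"ty":0.0815,"tz":0,"ax":0,"ay":0,"az":-19},
    {"grip":0,"tx":-0.06,"ty":0.0885,"tz":0,"ax":0,"ay":0,"az":-21},
    {"grip":0,"tx":-0.063,"ty":0.0955,"tz":0,"ax":0,"ay":0,"az":-24},
    {"grip":0,"tx":-0.0655,"ty":0.103,"tz":0,"ax":0,"ay":0,"az":-27},
    {"grip":0,"tx":-0.0675,"ty":0.1105,"tz":0,"ax":0,"ay":0,"az":-29},
    {"grip":0,"tx":-0.0695,"ty":0.118,"tz":0,"ax":0,"ay":0,"az":-32},
    {"grip":0,"tx":-0.0708,"ty":0.1265,"tz":0,"ax":0,"ay":0,"az":-35},
    {"grip":0,"tx":-0.072,"ty":0.135,"tz":0,"ax":0,"ay":0,"az":-38},
    {"grip":0,"tx":-0.072,"ty":0.135,"tz":0,"ax":0,"ay":0,"az":-38},
  ],
)

```text
time_s: 13.58
tool_pos: [0.5084, -0.0371, 0.0788]
orientation: [1.0, -0.019, 0.0, 0.0]
force: [0.7, 0.1, 0.2]
finger_gap: -0.0001
gripper_force: 0.0
```

Run:
```python
from h import *
import cv2
q,_=r.snapshot("top");p,_=r.snapshot("side")
a=cv2.resize(p[160:260,230:330],None,fx=4,fy=4,interpolation=2);b=cv2.resize(q[150:250,240:340],None,fx=4,fy=4,interpolation=2)
cv2.imwrite("pics/s6.png",np.hstack([a,b]))
```

```text
(no output)
```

View pics/s6.png

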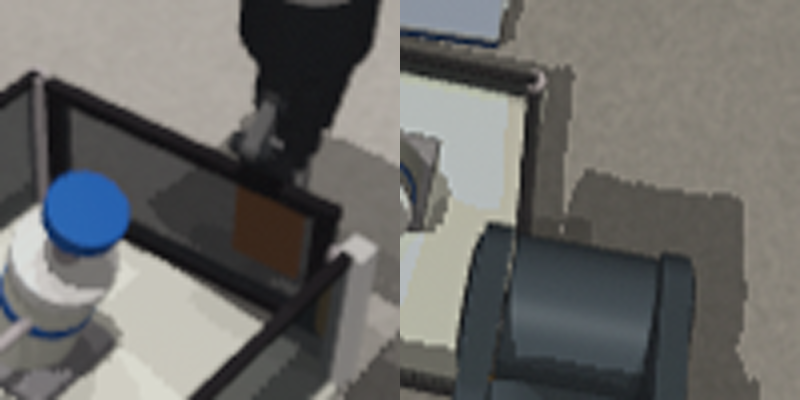

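Left half: the door is nearly shut, with its free edge at about (335,205) next to the post at (350,250) and the fingers on the pad. I'll close it slowly through the roller zone.

Emit:
play_rows(
  commands=[
    {"grip":0,"tx":-0.0004,"ty":0.006,"tz":0,"ax":0,"ay":0,"az":-2},
    {"grip":0,"tx":-0.0007,"ty":0.0116,"tz":0,"ax":0,"ay":0,"az":-4},
    {"grip":0,"tx":-0.0007,"ty":0.016,"tz":0,"ax":0,"ay":0,"az":-5},
    {"grip":0,"tx":-0.0007,"ty":0.0203,"tz":0,"ax":0,"ay":0,"az":-7},
    {"grip":0,"tx":-0.0007,"ty":0.0203,"tz":0,"ax":0,"ay":0,"az":-7},
  ],
)

```text
time_s: 14.3
tool_pos: [0.5079, -0.0175, 0.0792]
orientation: [0.997, -0.08, 0.0, 0.0]
force: [-2.4, -0.2, 5.3]
finger_gap: 0.0
gripper_force: 2.4
```

Run:
```python
from h import *
import cv2
q,_=r.snapshot("top");s=r.read_state();print(s["force"],s["ft_torque"],s["tool_pos"],s["gripper_force"]);p,d,W=cloud("side")
s=r.read_state();print(s["force"],s["ft_torque"])
a=cv2.resize(p[170:250,260:340],None,fx=7,fy=7,interpolation=2)
cv2.imwrite("pics/s7.png",a)
```

```text
[-2.45866643 -0.20712842  4.48177402] [0.11451003 0.24280476 0.03925193] [ 0.50794153 -0.01747347  0.0791618 ] 2.3849721893202513
[-2.83162809  0.20876695  5.30457536] [0.17451897 0.25713683 0.07817113]
```

View pics/s7.png

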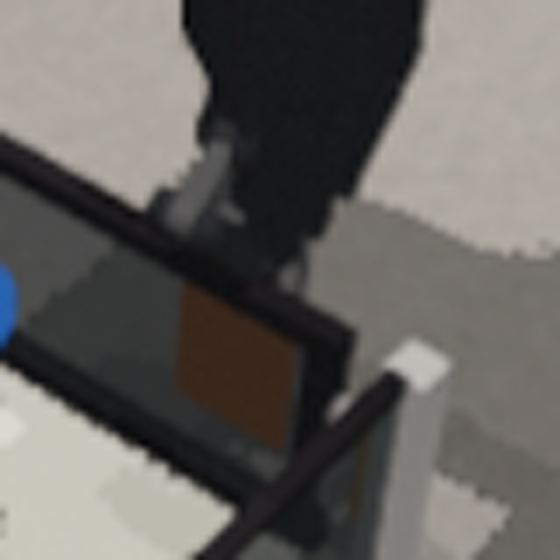

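The door is at about 5°, but there is an odd upward force of about 5 N. I'll lift 10 mm to see whether it goes away.

Emit:
play_rows(
  commands=[
    {"grip":0,"tx":0,"ty":0,"tz":0.005,"ax":0,"ay":0,"az":0},
    {"grip":0,"tx":0,"ty":0,"tz":0.01,"ax":0,"ay":0,"az":0},
    {"grip":0,"tx":0,"ty":0,"tz":0.01,"ax":0,"ay":0,"az":0},
  ],
)

```text
time_s: 14.78
tool_pos: [0.5081, -0.0172, 0.0893]
orientation: [0.997, -0.08, 0.0, 0.0]
force: [-0.0, -0.7, -0.4]
finger_gap: -0.0001
gripper_force: 0.0
```

Emit:
play_rows(
  commands=[
    {"grip":0,"tx":0.0002,"ty":0.003,"tz":0,"ax":0,"ay":0,"az":-1},
    {"grip":0,"tx":0.0004,"ty":0.006,"tz":0,"ax":0,"ay":0,"az":-2},
    {"grip":0,"tx":0.0004,"ty":0.006,"tz":0,"ax":0,"ay":0,"az":-2},
  ],
)

```text
time_s: 15.15
tool_pos: [0.5081, -0.0109, 0.0887]
orientation: [0.995, -0.098, -0.0, -0.0]
force: [0.6, -0.2, -0.3]
finger_gap: -0.0003
gripper_force: 0.0
```

```bash
cat > ang.py <<'E'
from h import *
import cv2
p,d,W=cloud("side")
for k in r.trace("side","guard_door")[:1]:
    Q=W[k["pixels"]&(d>0)]
    for _ in range(4):
        cc=Q.mean(0);n=np.linalg.svd(Q-cc,full_matrices=False)[2][2];Q=Q[abs((Q-cc)@n)<.004]
    n=n*np.sign(n[1]);print("door yaw",np.degrees(np.arctan2(-n[0],n[1])).round(2),cc.round(4),len(Q))
for k in r.trace("side","pump_station")[:1]:
    Q=W[k["pixels"]&(d>0)];Q=Q[(Q[:,2]>.118)&(Q[:,2]<.13)][:,:2]
    e=np.array([.9796,-.2011]);f=np.array([.2011,.9796]);L=(Q-[.58,.103])
    for nm,a,b,c0 in(("+y",f,e,.1),("-x",e,f,-.117),("+x",e,f,.117)):
        S=Q[(abs(L@a-c0)<.012)&(abs(L@b)<.08)].astype(np.float32)
        if len(S)>20:
            l=cv2.fitLine(S,cv2.DIST_HUBER,0,.01,.01).ravel();print(nm,np.degrees(np.arctan2(l[1],l[0])).round(2),len(S))
print([(np.round(k["xyz"],4).tolist(),round(k["conf"],2)) for k in r.mark_of("side","door_pad")[:1]])
E
python3 ang.py
```

```text
door yaw -10.37 [0.5555 0.0105 0.0818] 1732
+y -11.19 332
-x 78.37 325
+x 78.52 248
[([0.5114, 0.002, 0.0967], 0.69)]
```

The door is either at the catch or home, and the measurement can't tell which. I'll push on gently until I feel contact.

Emit:
play_rows(
  commands=[
    {"grip":0,"tx":0.0004,"ty":0.002,"tz":0,"ax":0,"ay":0,"az":0},
    {"grip":0,"tx":0.0008,"ty":0.004,"tz":0,"ax":0,"ay":0,"az":-1},
    {"grip":0,"tx":0.0008,"ty":0.004,"tz":0,"ax":0,"ay":0,"az":-1},
  ],
)

```text
time_s: 15.72
tool_pos: [0.5087, -0.0079, 0.0888]
orientation: [0.994, -0.106, -0.0, 0.001]
force: [-2.8, -8.4, 0.8]
finger_gap: -0.0002
gripper_force: 4.5
```

Emit:
play_rows(
  commands=[
    {"grip":0,"tx":0.0002,"ty":0.001,"tz":0,"ax":0,"ay":0,"az":0},
    {"grip":0,"tx":0.0004,"ty":0.002,"tz":0,"ax":0,"ay":0,"az":0},
    {"grip":0,"tx":0.0004,"ty":0.002,"tz":0,"ax":0,"ay":0,"az":0},
  ],
)

```text
time_s: 16.1
tool_pos: [0.5087, -0.0075, 0.0888]
orientation: [0.994, -0.106, -0.001, 0.002]
force: [-3.9, -23.6, 2.9]
finger_gap: 0.0002
gripper_force: 12.2
```

23 N with only 0.4 mm of movement is a hard stop, well above the roller's 5–10 N, so the door is home. I'll back off and verify.

Emit:
play_rows(
  commands=[
    {"grip":0,"tx":-0.001,"ty":-0.004,"tz":0,"ax":0,"ay":0,"az":0},
    {"grip":0,"tx":-0.004,"ty":-0.02,"tz":0,"ax":0,"ay":0,"az":0},
    {"grip":0,"tx":-0.012,"ty":-0.06,"tz":0,"ax":0,"ay":0,"az":0},
    {"grip":0,"tx":-0.02,"ty":-0.1,"tz":0.03,"ax":0,"ay":0,"az":0},
    {"grip":0,"tx":-0.02,"ty":-0.1,"tz":0.08,"ax":0,"ay":0,"az":0},
    {"grip":0,"tx":-0.02,"ty":-0.1,"tz":0.13,"ax":0,"ay":0,"az":0},
    {"grip":0,"tx":-0.02,"ty":-0.1,"tz":0.18,"ax":0,"ay":0,"az":0},
    {"grip":0,"tx":-0.02,"ty":-0.14,"tz":0.18,"ax":0,"ay":0,"az":0},
    {"grip":0,"tx":-0.02,"ty":-0.14,"tz":0.18,"ax":0,"ay":0,"az":0},
  ],
)

```text
time_s: 17.23
tool_pos: [0.4892, -0.1472, 0.2692]
orientation: [0.994, -0.107, 0.0, 0.0]
force: [-0.6, 0.3, -0.6]
finger_gap: -0.0001
gripper_force: 0.0
```

```bash
python3 ang.py
python3 - <<'E'
from h import *
import cv2
p,d=r.snapshot("side");q,_=r.snapshot("top")
for c in("side","top"):
  for t in("plunger","tube_rack","reagent_bottle","tip_box"): print(t,[np.round(k["xyz"],4).tolist() for k in r.mark_of(c,t)[:1]])
a=cv2.resize(p[160:300,180:330],None,fx=2.66,fy=3,interpolation=2);b=cv2.resize(q[140:280,180:330],None,fx=2.66,fy=3,interpolation=2)
cv2.imwrite("pics/s8.png",np.hstack([a,b]))
E
```

```text
door yaw -11.56 [0.5549 0.0124 0.0907] 1094
+y -10.94 334
-x 78.68 328
+x 78.83 260
[([0.5094, 0.0013, 0.0923], 0.86)]
plunger [[0.5616, 0.1062, 0.1701]]
tube_rack [[0.6034, 0.282, 0.0059]]
reagent_bottle [[0.406, -0.2913, 0.0041]]
tip_box [[0.7622, 0.0624, -0.0004]]
plunger [[0.5592, 0.1029, 0.1765]]
tube_rack [[0.606, 0.2792, -0.001]]
reagent_bottle []
tip_box [[0.7625, 0.0669, -0.0029]]
```

View pics/s8.png

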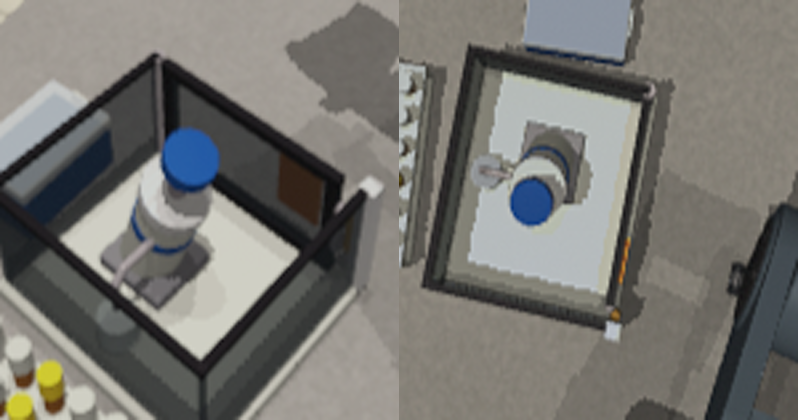

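The picture shows the door flush along its side (top view, (650,90) to (613,320)). Its yaw matches the station's within the measurement noise, the plunger is up, and the other things haven't moved.

```bash
python3 -c "
from station import r
print(r.job_done())"
```

```text
the job is handed in; nothing more can be done
None
```

I pressed the pump plunger onto its stop at about 14 N, held it there for over 1 s and let it rise fully, then pushed the door to its hard stop. In the last pictures the door is flush and the rack, bottle and tip box are where they stood. The job is handed in, and no verdict came back.

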